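# Open the label printer and set its roll guide

## Task

Get the label printer ready for threading: flip its lid up by the front lip and right over, so that it leans back and stays open by its own weight, then push the tab of the sliding guide sideways until the label roll sits snug, without play, between the two guides. Move the roll with the guide alone: do not press on it with the fingers or lift it out of its cradle. Leave the lid open and the other things on the desk where they are.

Things in the scene. Friction and masses are not known exactly. Their poses are not given: they have to be found in the camera images.
- printer: Grey desktop label printer, fixed to the desk, front to the robot's right, 145 (x) x 130 (y) mm, 107 mm high shut. Origin on the desk, 75 mm behind its front face, midway between its sides; x points to its rear (hinge side), y to its left, z up. Under the lid an open tub, rim 66 mm above the desk; its front face has a finger recess under the lip, 80 mm wide, 12 mm deep, from 40 mm up to the rim.
- lid (a joint): The printer's lid, a 39 mm deep cover (0.14 kg) hinged along the rear rim: 0 = shut, grows as it opens, stops at 1.85 rad leaning back. No catch. Its weight pulls it shut below about 1.25 rad and open above; the hinge has hardly any friction. Open, it reaches 80 mm behind the printer's rear and 225 mm above the desk.
- lid_lip (a point): Lower front edge, at mid-width, of the lid's finger lip: a ledge 80 mm wide, 5 mm thick, standing 16.5 mm out of the lid's front face, its underside 69 mm above the desk when shut. Moves with the lid. Its axes are the lid's (x to the hinge, z up when shut).
- lid_hinge (a point): Point on the hinge line at mid-width, 70 mm behind the printer's origin and 68 mm above the desk; axes as the printer's. The lip's edge lies 161.5 mm in front of it.
- guide (a joint): Sliding black roll guide on the printer's right (-y) side: 0 = farthest from the roll, grows in m as it slides to the printer's left (+y), starts at 0 to 0.012. Stays where it is left; moves at about 1.5 N empty, 5 N when it shoves the roll along (a jolt of up to 10 N as it meets the roll). With no play left it reads 0.026 and is solidly stopped: 12 to 20 N is ample.
- guide_tab (a point): Middle of the outer (-y) face of the guide's upright finger tab, 34 mm wide (x), 4 mm thick; the point is 86 mm above the desk, the tab's top is 95 mm, and it stands clear of the tub's rim (66 mm). Push it here to the printer's +y. Axes as the printer's; covered by the lid when that is shut.
- fixed_guide (a point): Middle of the inner face of the fixed guide plate at the roll's left end, which the roll must end up against; axes as the printer's.
- roll: White roll of labels, diameter 72 mm, width 54 mm, 0.2 kg, lying loose along the printer's y in a sloped cradle, its axis 56 mm above the desk. Origin at its centre (it may turn about its own axis). It can slide along y between the guides.
- stamp_row_0: wooden rubber stamp, upright block 46x22x72 mm, origin under its centre; stands at the right, behind the printer
- stamp_row_1: wooden rubber stamp, upright block 54x16x72 mm, origin under its centre; stands beside the other stamps
- stamp_pad: flat white ink pad with its own closed lid, 71x106x15 mm, origin under its centre; a bystander
- remote: slim remote control lying flat, 184x49x22 mm, origin under its centre; a bystander
- scissors: black-handled scissors lying flat, 70x139x11 mm, origin under the centre; a bystander
- glue_stick: standing glue stick, 24 mm thick, 82 mm high, origin under its centre; a bystander
- handle_stamp: small stamp with a clear knob handle, 29x29x72 mm, standing, origin under its centre; a bystander

How it is judged:
On the way, in this order (a step that is already met when the one before it is completed fails the run):
1. the lid is over its centre, leaning back open, before the guide has been set (value of joint lid above 1.7 rad and value of joint guide below 0.022 m), for 0.2 s.
2. the guide holds the roll snug against the fixed guide, lid still open (value of joint lid above 1.7 rad and value of joint guide above 0.0235 m and y of roll in the frame of fixed_guide above -0.0295 m and z of roll in the frame of printer between 0.052 and 0.06 m and x of roll in the frame of printer between 0.005 and 0.015 m), for 0.2 s.
At the end, for the whole second after the job is handed in: The lid leans back open by itself (lid joint above 1.7 rad), the roll lies at rest in its cradle (axis within 4 mm of its seated height, 5 mm fore and aft), and its play between the two guides is less than 2.5 mm (guide joint above 0.0235 m, roll's left end within 2.5 mm of the fixed guide) (all of step 2 and linear speed of roll below 0.01 m/s and velocity of joint lid below 0.05 rad/s); the robot touches nothing.
It fails at once if the roll is lifted out of its cradle (its axis more than 10 mm higher than seated) (z of roll in the frame of printer above 0.066 m).
It fails at once if the fingers press on the roll itself with more than 3 N (contact force between the fingers and roll above 3 N).
It fails at once if a bystander is moved by more than 25 mm (distance of any of stamp_row_0, stamp_row_1, stamp_pad, remote, scissors, glue_stick, handle_stamp from where it was at the start of the episode above 0.025 m).
It also fails if it takes over 51 s, if anything falls off the work surface, if the arm or the gripper's body presses on something with over 40 N, if the wrist force passes 120 N, or if a joint passes its speed limit or range.

## Robot

A 6-joint arm with a two-finger parallel gripper is mounted at the origin on a cart in front of the work surface, level with it; the furniture and walls round the work are solid. World frame = base frame: x ahead of the robot, y to its left, z up, the work surface at z = 0. Lengths are in m, angles in rad, forces in N, time in s.
With the tool pointing down it reaches from about 0.35 to 1 m from the base axis. Payload 7.1 kg.
Tool frame: the origin (TCP) lies midway between the tips of the shut fingers; the grasp point (between the pads) lies 19 mm behind it; z points along the fingers, y is the line along which they close (so a half turn about z gives the same grasp; the last joint's range is limited). The gripper opens to 85 mm and grips with 20 to 120 N. Pads are 22 mm wide; open, the fingers measure 114 mm over their backs; the gripper's body (76 mm by 85 mm) begins 54 mm behind the grasp point. The pads swing forward as they close: fully open they stand 13 mm farther back than shut.
Start: joints at [-1.352, 0.423, 1.63, -0, 1.089, -0.019], TCP at [0.147, -0.607, 0.231] pointing down, gripper open.
Joint ranges: [-3, 3], [-0.9, 2.11], [0.09, 2.58], [-1.31, 4.45], [0.11, 2.69], [-2.54, 2.54]. Speed limits (rad/s): [2.39, 2.39, 3.01, 3.14, 3.14, 3.14].

## Interface

Orientations are given as a unit quaternion [w, x, y, z].
In Python, from station import manip gives the robot as it stands.
- The arm moves only by the tool send_rows, never from a script. Its argument "steps" is one flat list of numbers, 5 for each row, row after row: the shift along the tool's x, y, z in m, then the turn about the tool's z in degrees, then the opening, from 0 (shut) to 1 (fully open). A call has 1 to 8 rows; each row shifts and turns the commanded pose from where the row before left it, along the tool's axes as they then stand; what a row does not reach is not made up. A row lasts 1/8 s, in which the tool goes at most 62.5 mm and 10.7 degrees, less where a joint would pass 70% of its speed; a pose out of reach is approached as far as the arm can. A call with a gripper value outside its range is refused whole. The fingers move at their own pace and stop on an object; the grip force is fixed at half the most. Time passes only in rows, so rows that do not move let the fingers close. It gives the time, the measured TCP pose, the force, the opening and the grip force at its end, in the units of the state.
- manip.state(): the state, without advancing time (a new reading comes with each control period).
- manip.camera(name): name is "scene" or "top" or "wrist"; returns the picture (480x640x3 uint8, red, green, blue); there is no depth.
- manip.camera_info(name): a dict with "fx", "fy", "cx", "cy" (pixels), "extrinsics" (4x4, takes a point from world to camera coordinates). Camera axes: x right, y up, looking along -z (the intrinsics and any distortion apply to the point x, -y, -z); pixel columns grow to the right and rows downward; lengths in m; the calibration is good to about 2 mm. A picture is of the moment at which its call begins: read the wrist's pose just before it. camera_info takes no time and is no camera call; for the wrist camera it gives the pose at the moment of the call.
- manip.job_done(): hands the job in; it is judged then, once.
The state is a dict: "clock": time; "joints": joint angles; "joint_vel": joint speeds; "tau": joint torques, N m; "eef_pos": TCP position; "tcp_rot": TCP orientation; "wrist_force": force on the tool from outside, world axes, zero at the start; "torque": the same for the moment, N m; "finger_gap": finger opening in m; "grasp_force": force on a finger pad.
Only numpy, scipy, OpenCV 4.12 (cv2) and the standard library are available. Lean on these libraries where they do the work, as an engineer would, in place of code of your own. Each camera call takes 0.05 s, during which the arm holds its last target. There are 200 camera calls.

## Working session

There is one attempt and no reset: what is moved stays moved. The work goes in short steps, Python scripts to look and compute and a tool call to move; the robot and the scene stay as the last step left them, time stands still between calls to the robot, and variables do not carry over. Pictures are saved under pics/ and viewed, at most 10 in all, crops included, and the job is handed in when it is done.

Besides the shell and the picture viewer there is one more tool, called as a command line: name --argument value ..., lists and objects as JSON in quotes. send_rows: Moves the arm, as the interface text tells. Its arguments: {"type":"object","properties":{"steps":{"type":"array"}},"required":["steps"]}

```bash
mkdir -p pics; python3 - <<'E'
from station import manip
import cv2
for n in ("scene","top"):
    im=manip.camera(n); cv2.imwrite(f"pics/{n}0.png",im[:,:,::-1])
    i=manip.camera_info(n); print(n,{k:(v if not hasattr(v,'round') else v) for k,v in i.items()})
print(manip.state())
E
```

```text
scene {'fx': 539.7010815176435, 'fy': 539.7010815176435, 'cx': 313.6593844175119, 'cy': 237.20394779576023, 'extrinsics': array([[-0.80117128, -0.59829358, -0.0130142 ,  0.41195005],
       [ 0.22846824, -0.32589555,  0.91738452, -0.21447855],
       [-0.55310654,  0.7320088 ,  0.39778923, -0.95023456],
       [ 0.        ,  0.        ,  0.        ,  1.        ]])}
top {'fx': 469.30022903765513, 'fy': 469.30022903765513, 'cx': 316.30042741491576, 'cy': 235.46659880647553, 'extrinsics': array([[-2.76924066e-02, -9.99615890e-01, -1.09691905e-03,
        -6.32954364e-03],
       [ 9.75873293e-01, -2.72723786e-02,  2.16627639e-01,
        -5.52975279e-01],
       [-2.16574346e-01,  4.92848666e-03,  9.76253688e-01,
        -1.10085858e+00],
       [ 0.00000000e+00,  0.00000000e+00,  0.00000000e+00,
         1.00000000e+00]])}
{'clock': 0.1, 'joints': array([-1.35196670e+00,  4.23779590e-01,  1.63062978e+00,  2.28252355e-05,
        1.08860972e+00, -1.89925718e-02]), 'joint_vel': array([ 0.0004134 , -0.00289702, -0.00280087, -0.00080714,  0.00178968,
       -0.00081809]), 'tau': array([-6.24362565e-04, -5.58424544e+01, -2.82444566e+01, -6.68332359e-05,
        2.97042185e-03,  1.10381089e-05]), 'eef_pos': array([ 0.14716674, -0.6069035 ,  0.23060759]), 'tcp_rot': array([-7.10668621e-04,  9.92938778e-01,  1.18625773e-01, -6.10879439e-05]), 'wrist_force': array([0.10409983, 0.41030823, 0.34422955]), 'torque': array([ 0.00197976, -0.00199056, -0.0356182 ]), 'grasp_force': 0.0, 'finger_gap': 0.08567147330352883}
```

View pics/scene0.png

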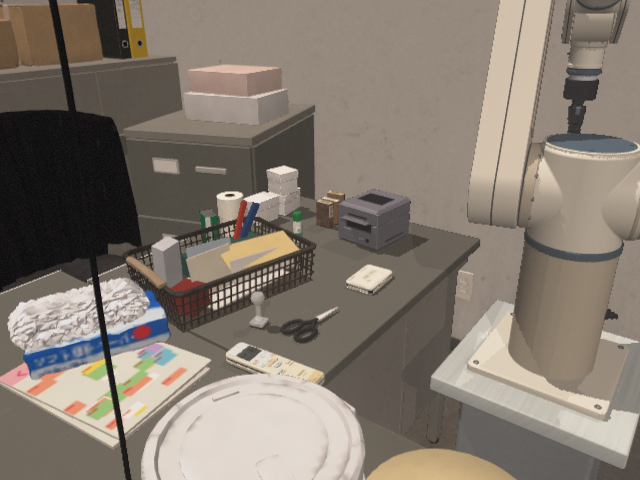

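View pics/top0.png

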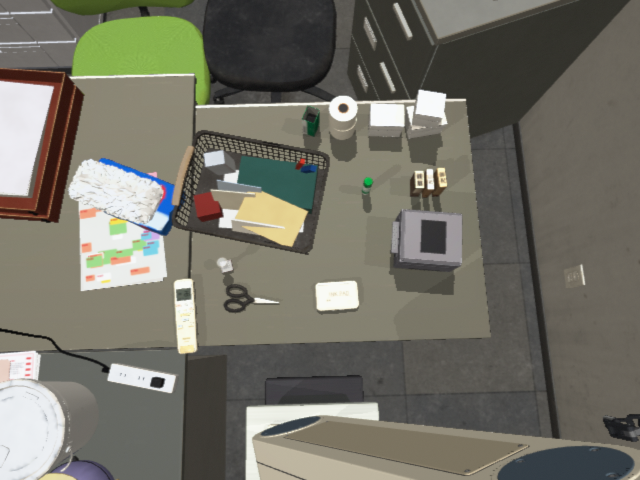

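```bash
python3 - <<'E'
import cv2,numpy as np
a=cv2.imread("pics/scene0.png")[175:255,310:430]; b=cv2.imread("pics/top0.png")[160:290,370:490]
a=cv2.resize(a,None,fx=5,fy=5,interpolation=cv2.INTER_CUBIC)[:, :]
b=cv2.resize(b,(400,433),interpolation=cv2.INTER_CUBIC)
a=cv2.resize(a,(400,267)); 
a=cv2.copyMakeBorder(a,0,433-267,0,0,cv2.BORDER_CONSTANT)
cv2.imwrite("pics/c0.png",np.hstack([a,b]))
E
```

```text
(no output)
```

View pics/c0.png

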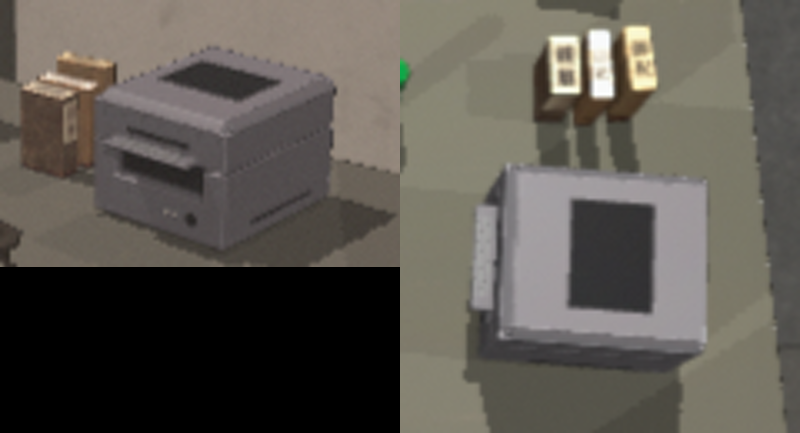

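```bash
cat > h.py <<'E'
import numpy as np
from station import manip
def ray(n,u,v,z):
    i=manip.camera_info(n);E=np.array(i["extrinsics"]);R,t=E[:3,:3],E[:3,3];C=-R.T@t
    d=R.T@np.array([(u-i["cx"])/i["fx"],-(v-i["cy"])/i["fy"],-1.0]);return C+d*(z-C[2])/d[2]
def proj(n,p):
    i=manip.camera_info(n);E=np.array(i["extrinsics"]);q=E[:3,:3]@p+E[:3,3]
    return np.array([i["cx"]+i["fx"]*q[0]/-q[2], i["cy"]+i["fy"]*q[1]/q[2]])
E
python3 - <<'E'
from h import *
c=lambda u,v:((u-400)/3.3333+370-.35,v/3.3333+160-.35)
for nm,p,z in [("lip a",(477,207),.074),("lip b",(471,308),.074),("lid fl",(511,166),.107),("lid rl",(707,178),.107),("lid rr",(706,344),.107),("lid fr",(498,335),.107)]:
    print(nm,ray("top",*c(*p),z).round(4))
for nm,p,z in [("lip a",(105,143),.069),("lip b",(190,163),.069),("lip a t",(103,140),.074),("bottom fr corner",(222,247),0),("rr bottom",(330,215),0),("bottom fl",(97,208),0)]:
    print("S",nm,ray("scene",310+p[0]*.3-.35,175+p[1]*.3-.35,z).round(4))
for u,v,nm in[(543,120,'st'),(578,120,'st'),(612,118,'st')]: print(nm,ray("top",*c(u,v),0).round(3))
E
```

```text
lip a [ 0.5789 -0.2107  0.074 ]
lip b [ 0.5034 -0.2015  0.074 ]
lid fl [ 0.6005 -0.2314  0.107 ]
lid rl [ 0.5876 -0.3717  0.107 ]
lid rr [ 0.4671 -0.3595  0.107 ]
lid fr [ 0.4776 -0.2139  0.107 ]
S lip a [ 0.5824 -0.2121  0.069 ]
S lip b [ 0.5065 -0.2144  0.069 ]
S lip a t [ 0.5801 -0.2058  0.074 ]
S bottom fr corner [ 0.484  -0.2279  0.    ]
S rr bottom [ 0.4449 -0.3303  0.    ]
S bottom fl [ 0.6052 -0.2351  0.    ]
st [ 0.667 -0.281  0.   ]
st [ 0.666 -0.308  0.   ]
st [ 0.667 -0.336  0.   ]
```

The printer's front lip faces world +y, at about (0.542, -0.207), and printer +y points along world (0.995, -0.10). In the top view the lip's outer edge runs from pixel (393, 222) to (391, 252). Its measured length is 76 mm against 80 mm given. The lid corners measure 145 × 124 mm, which also fits. I'll grip the lip by its two ends, so first I'm turning the tool to match.

send_rows --steps '[0,0,0,-10.1,1,0,0,0,-10.1,1,0,0,0,-10.1,1,0,0,0,-10.1,1,0,0,0,-10.1,1,0,0,0,-10.1,1,0,0,0,-10.1,1]'

```text
clock: 0.98
eef_pos: [0.1472, -0.6071, 0.2308]
tcp_rot: [-0.0, 0.739, 0.673, 0.0]
wrist_force: [0.5, -0.1, -0.5]
finger_gap: 0.0855
grasp_force: 0.0
```

send_rows --steps '[0.04,0.034,0,0,1,0.04,0.034,0,0,1,0.04,0.034,0,0,1,0.04,0.034,0,0,1,0.04,0.034,0,0,1,0.04,0.034,0,0,1,0.04,0.034,0,0,1,0.04,0.034,0,0,1]'

```text
clock: 1.98
eef_pos: [0.4505, -0.3144, 0.2311]
tcp_rot: [-0.0, 0.741, 0.671, -0.0]
wrist_force: [0.3, 0.6, -0.2]
finger_gap: 0.0858
grasp_force: 0.0
```

send_rows --steps '[0.03,0.02,0,0,1,0.03,0.02,0,0,1,0.03,0.02,0,0,1,0.028,0.02,0,0,1,0,0,0,0,1]'

```text
clock: 2.6
eef_pos: [0.5418, -0.2047, 0.2309]
tcp_rot: [-0.0, 0.74, 0.672, 0.0]
wrist_force: [0.2, -0.8, 0.1]
finger_gap: 0.0856
grasp_force: 0.0
```

```bash
python3 - <<'E'
from h import *
import cv2
i=manip.camera_info("wrist");np.save("pics/w1.npy",i["extrinsics"]);print(i)
im=manip.camera("wrist");cv2.imwrite("pics/w1.png",im[:,:,::-1]);print(manip.state()["eef_pos"],proj("wrist",np.array([.5415,-.207,.074])))
E
```

```text
{'fx': 400.40977307213296, 'fy': 400.40977307213296, 'cx': 322.0514311985852, 'cy': 230.0879361162993, 'extrinsics': array([[ 9.95295879e-01, -9.68802221e-02, -5.80016444e-04,
        -5.59901379e-01],
       [ 9.14545740e-02,  9.41497661e-01, -3.24373573e-01,
         1.85349664e-01],
       [ 3.19714679e-02,  3.22794635e-01,  9.45928882e-01,
        -3.31619617e-01],
       [ 0.00000000e+00,  0.00000000e+00,  0.00000000e+00,
         1.00000000e+00]])}
[ 0.54095096 -0.20554313  0.23086765] [321.9724924  208.32504809]
```

View pics/w1.png

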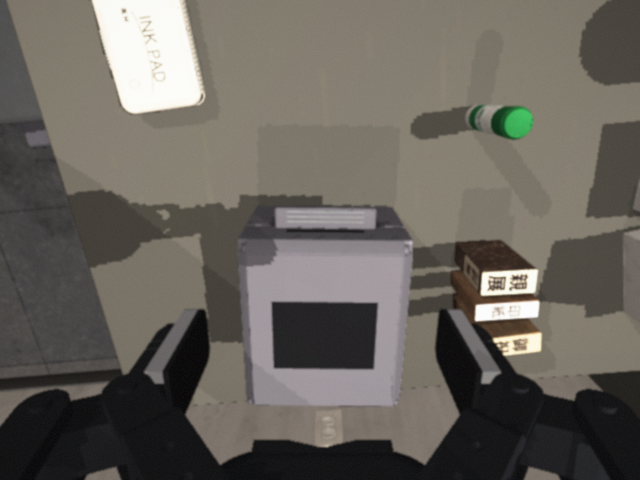

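The wrist picture shows the lip at columns 276–377 with its front edge at row 207, and the printer is square to the tool. I'll measure those edges more exactly.

```bash
python3 - <<'E'
from h import *
import cv2
g=cv2.cvtColor(cv2.imread("pics/w1.png"),cv2.COLOR_BGR2GRAY).astype(float)
for r in (212,218,224):
    print(r,g[r,268:284].astype(int),g[r,370:386].astype(int))
for c in (285,325,368): print(c,g[200:236,c].astype(int))
# lid rear / sides edges
for r in (260,300,340,380): print(r,g[r,236:252].astype(int),g[r,398:418].astype(int))
E
```

```text
212 [ 58  59  57  59  59  65  84 110 131 143 145 144 148 146 146 146] [150 152 150 148 142 126 103  74  65  68  64  66  64  68  66  65]
218 [ 59  60  57  55  52  53  69  99 126 141 142 143 141 145 145 143] [150 148 148 147 138 112  86  67  66  62  65  67  68  67  68  67]
224 [ 69  64  56  48  42  45  62  90 120 135 143 143 145 143 141 144] [147 147 146 140 133 106  66  45  43  47  52  53  54  56  61  67]
285 [ 66  71  69  66  69  66  72  92 121 137 146 149 148 146 147 146 147 146
 144 143 146 146 148 144 142 142 138 121  89  67  60  63  64  67  66  69]
325 [120 120 120 117  98  76  69  92 120 135 143 156 164 157 151 154 164 165
 155 151 155 162 161 153 144 143 139 129 105  67  35  34  51  63  66  66]
368 [122 121 121 116 100  80  71  77  98 124 142 149 148 155 151 149 150 149
 148 148 150 150 147 146 146 146 145 140 122  92  74  67  68  68  69  66]
260 [76 78 78 81 82 86 84 83 87 87 90 90 94 93 93 96] [162 159 161 158 154 152 144 141 136 135 134 135 136 127 112  80  69  67
  66  67]
300 [ 68  68  68  69  87  97 103  99 102 103 101 106 128 152 158 158] [154 146 141 138 136 136 133 134 133 127 112  98  88  78  76  78  78  75
  77  77]
340 [ 75  70  66  65  67  68  74  85  94 101 101 104 103 112 131 148] [140 134 135 132 131 129 126 120 115 118 116 119 116 118 118 119 118 121
 120 117]
380 [116 116 118 117 116 116 118 118 113 103  90  83  83  84  85  91] [131 132 134 130 121 117 115 115 115 114 115 116 114 116 116 113 115 116
 115 115]
```

```bash
python3 - <<'E'
from h import *
a=ray("wrist",275.2,207.5,.074);b=ray("wrist",375.6,208.4,.074);print(a,b,np.linalg.norm(b-a),np.degrees(np.arctan2(*(b-a)[1::-1])))
s=manip.state();q=s["tcp_rot"];from scipy.spatial.transform import Rotation as R
T=R.from_quat(np.r_[q[1:],q[0]]).as_matrix();m=(a+b)/2;m[2]=.0715
print(m, "tool-axis shift to lip mid:",T.T@(m-s["eef_pos"]), "yaw toolY",np.degrees(np.arctan2(T[1,1],T[0,1])))
# finger check: midpoint of pads in image 322.5
E
```

```text
[ 0.50545914 -0.20280678  0.074     ] [ 0.58291002 -0.21111178  0.074     ] 0.07789487686492222 -6.120394528636726
[ 0.54418458 -0.20695928  0.0715    ] tool-axis shift to lip mid: [-0.00111356  0.00349923  0.15936444] yaw toolY -5.5626931826469255
```

send_rows --steps '[0.001,0.003,0.03,0.6,1,0,0,0.03,0,1,0,0,0.03,0,1,0,0,0.025,0,1,0,0,0,0,1]'

```text
clock: 3.28
eef_pos: [0.5417, -0.2059, 0.1145]
tcp_rot: [-0.002, 0.745, 0.667, -0.001]
wrist_force: [-0.4, 0.3, -0.4]
finger_gap: 0.0854
grasp_force: 0.0
```

```bash
python3 - <<'E'
from h import *
import cv2
im=manip.camera("wrist");cv2.imwrite("pics/w2.png",im[:,:,::-1]);s=manip.state();print(s["eef_pos"],s["tcp_rot"])
for z,c in((.0,1),): pass
g=im.mean(2)
for r in (150,160,170,180,190,200,210,220,230,240): print(r,g[r,230:275:3].astype(int),g[r,375:420:3].astype(int))
E
```

```text
[ 0.54289481 -0.20618003  0.11585953] [-8.76801309e-04  7.45061831e-01  6.66994638e-01 -5.01330731e-04]
150 [103  98 101 101 101 102 102 103 101 101 104 102 103 102 101] [101 100 103 100 101 101 104 100  99 102 100 100  99 100 100]
160 [105 101 102 103 102 100 100  99  98 101 100 100 103 101 100] [100 100 100 101 101 102 101 102 100 103 101  99  99  99 102]
170 [100 100 102 102 100 101 103 101 101  99 102 101 102 100 101] [101 100 101 101 101 101 100 101 100 101 100 100 102 101 102]
180 [109 103 101 101 100 101 101  99 102 100 101 102 101 102 102] [103 103 100 102 100 100  99 103  99 101  99 101 102 101 104]
190 [107 101 101 103 100 102 100 100 102 100  99  98 101 102 102] [100 102 103  99 101 102 101 101  99 101 102 100 100 103 100]
200 [106 102 102 104 102 101 101 100  99 101 101 100 102 102 103] [101 103 101 102 100  99 103 100 102 103 102 102 101 103 101]
210 [108 101 101 101 102 101  99 101 101 101 103 102 104 102 101] [102 102  99 101 101 102 101 101 102 103 101 101 100 103 101]
220 [105 102 100 102 103 103 102 100 101 104 102  99 102 102 100] [103 101 101 101 101 103 100 100 100 102 100 100 102 101 101]
230 [107 101 101 102 102 101 101 101 103 102 101 100 101  99  97] [101 102 100  97 101 102 100 101 101 101 102 101 101 101 102]
240 [66 60 55 56 55 57 58 58 58 57 57 57 56 56 55] [101 103 104 100 103 101  98 102 101 102 103 100 100  99 104]
```

View pics/w2.png

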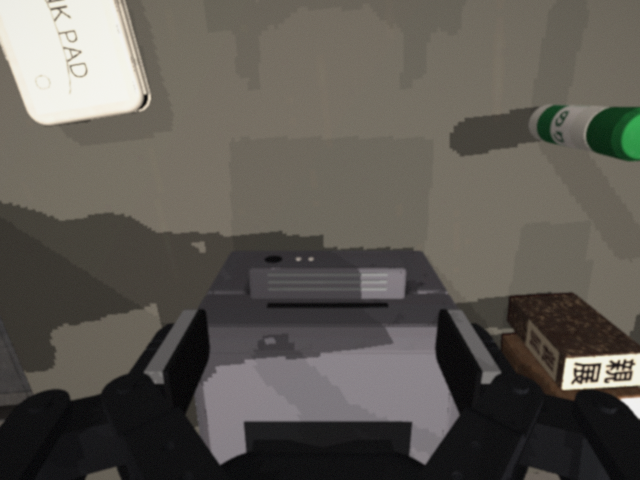

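Now the lip spans columns 250–406, with its centre near 328, while the pads' mid-line is at about 322.5. The lip is therefore still to the right, so I'll measure by how much.

```bash
python3 - <<'E'
from h import *
import cv2
E=[];P=[]
for k in range(4):
    im=manip.camera("wrist");s=manip.state();P.append(s["eef_pos"])
print(np.array(P).round(4).tolist(),s["tcp_rot"])
cv2.imwrite("pics/w3.png",im[:,:,::-1]);g=im.mean(2)
for r in (274,280,288,294): print(r,g[r,242:258].astype(int),g[r,398:414].astype(int))
for c in (260,300,330,395): print(c,g[255:312,c].astype(int))
for r in (330,340,350,370): print(r,g[r,200:216].astype(int),g[r,430:446].astype(int))
E
```

```text
[[0.5438, -0.2063, 0.1168], [0.5442, -0.2064, 0.1173], [0.5445, -0.2063, 0.1176], [0.5446, -0.2062, 0.1176]] [9.62953780e-04 7.44855949e-01 6.67224461e-01 4.53550323e-04]
274 [52 53 59 65 70 71 71 73 73 70 71 72 73 69 72 69] [93 69 57 56 55 56 58 57 56 58 58 58 59 57 57 58]
280 [43 47 55 63 69 71 72 70 72 71 69 71 72 71 70 69] [73 51 40 40 43 47 47 48 47 47 47 47 48 44 44 45]
288 [37 35 40 54 65 67 73 72 70 72 71 69 72 70 69 69] [ 54  37  36  39  48  48  50  53  56  57  60  63  79  95 105 107]
294 [52 50 50 55 60 64 66 69 67 66 68 66 67 67 67 69] [61 56 52 56 57 56 55 57 55 57 56 56 57 56 56 56]
260 [42 31 25 26 39 47 51 53 50 55 63 69 72 74 74 72 73 74 70 73 71 69 70 73
 70 71 71 71 73 71 70 72 70 69 69 73 67 69 69 65 62 54 52 49 51 50 48 48
 47 48 52 49 51 49 53 51 53]
300 [52 51 52 53 53 53 54 54 54 55 64 70 74 74 75 80 86 87 81 73 72 73 78 87
 85 78 72 73 72 78 84 86 81 74 71 70 71 69 68 67 62 55 50 42 32 18 11 16
 18 32 46 50 51 53 52 53 54]
330 [52 51 51 54 51 52 53 54 51 58 63 70 71 73 74 79 83 86 80 74 72 73 78 86
 85 80 75 71 71 78 84 85 80 71 72 70 70 70 70 65 60 52 49 41 30 15 11 12
 23 34 53 51 52 52 51 54 53]
395 [ 54  55  58  57  57  56  56  58  61  71  89 105 116 119 123 126 128 128
 126 127 127 127 126 125 126 125 123 123 124 123 122 120 122 122 119 121
 118 115 114 101  76  60  57  56  55  56  57  58  58  57  59  57  58  58
  58  59  53]
330 [ 1  9  9  8  8  9 16 30 55 73 81 80 79 78 77 78] [117 117 117 118 119 110  86  49  22  12   6  11  10  12  12  14]
340 [10 10  9 10  7  9  5 11 30 54 77 81 82 82 82 81] [122 122 123 120 113  89  45  17  11   9  12   8  12  14   5  14]
350 [ 9  9  8 10  7  6  9  5 21 42 65 78 81 80 82 80] [134 135 135 133 112  78  39  14  12   9   4  11  14  12  12  12]
370 [ 10   8  16  28  54  71  88 107 124 129 131 134 135 136 137 135] [134 136 136 135 135 136 136 135 136 126  95  52  21  14  14   8]
```

```bash
python3 - <<'E'
from h import *
from scipy.spatial.transform import Rotation as R
a=ray("wrist",322,264.8,.074);s=manip.state();q=s["tcp_rot"];T=R.from_quat(np.r_[q[1:],q[0]]).as_matrix()
print(a,s["eef_pos"],T.T@(a-s["eef_pos"]))
E
```

```text
[ 0.54564551 -0.2052896   0.074     ] [ 0.54455487 -0.20620785  0.11762642] [0.00105886 0.00089441 0.0436277 ]
```

The arm has settled and the lip ends are now centred between the pads to within 0.3 mm, with the yaw aligned. I'll descend over the lip's front edge.

send_rows --steps '[0.003,0,0.02,0,1,0,0,0.02,0,1,0,0,0.015,0,1,0,0,0.012,0,1,0,0,0,0,1,0,0,0,0,1,0,0,0,0,1]'

```text
clock: 4.4
eef_pos: [0.5447, -0.2029, 0.0499]
tcp_rot: [0.001, 0.745, 0.667, 0.0]
wrist_force: [0.2, 0.3, -0.1]
finger_gap: 0.0854
grasp_force: 0.0
```

```bash
python3 - <<'E'
from h import *
import cv2
im=manip.camera("wrist");cv2.imwrite("pics/w4.png",im[:,:,::-1]);s=manip.state();print(s["eef_pos"],s["wrist_force"])
E
```

```text
[ 0.54464588 -0.20285226  0.0498933 ] [ 0.18857267 -0.14057367 -0.92951908]
```

View pics/w4.png

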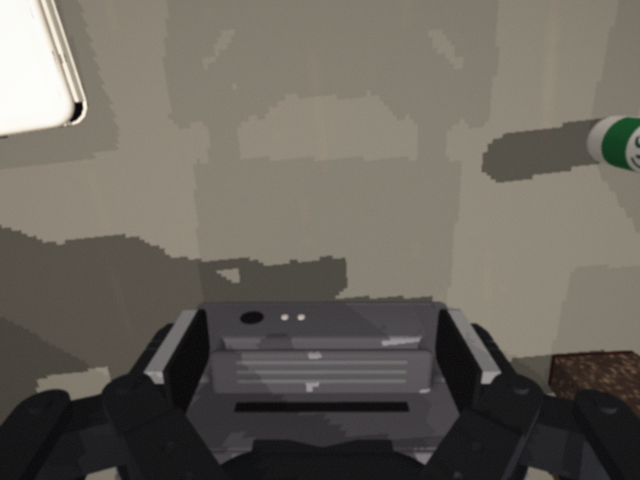

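The lip (columns 211–433, rows 350–392) sits between the pads and nothing is touching. I'll close the gripper.

send_rows --steps '[0,0,0,0,0.9,0,0,0,0,0.9,0,0,0,0,0.9,0,0,0,0,0.9]'

```text
clock: 4.95
eef_pos: [0.5445, -0.2028, 0.0506]
tcp_rot: [0.0, 0.745, 0.667, 0.0]
wrist_force: [-4.2, 1.1, 10.3]
finger_gap: 0.0778
grasp_force: 42.8
```

Gripped at 78 mm, which matches the lip. Next I'll work out the arc.

```bash
python3 -c "
import numpy as np
t=np.r_[0:1.601:.08];f=t+.02;r=.157
d=np.c_[np.diff(r*np.cos(f)),np.diff(-r*np.sin(f))].round(4)
print([(float(a),float(b)) for a,b in d])"
```

```text
[(-0.0008, -0.0125), (-0.0018, -0.0124), (-0.0027, -0.0123), (-0.0037, -0.012), (-0.0047, -0.0117), (-0.0056, -0.0113), (-0.0065, -0.0108), (-0.0073, -0.0102), (-0.0081, -0.0096), (-0.0088, -0.0089), (-0.0095, -0.0082), (-0.0101, -0.0074), (-0.0107, -0.0066), (-0.0112, -0.0057), (-0.0116, -0.0048), (-0.012, -0.0038), (-0.0122, -0.0029), (-0.0124, -0.0019), (-0.0125, -0.0009), (-0.0126, 0.0001)]
```

send_rows --steps '[-0.0008,0,-0.0125,0,0.85,-0.0018,0,-0.0124,0,0.85,-0.0027,0,-0.0123,0,0.85,-0.0037,0,-0.012,0,0.85,-0.0047,0,-0.0117,0,0.85,-0.0056,0,-0.0113,0,0.85]'

```text
clock: 5.7
eef_pos: [0.5423, -0.2214, 0.1226]
tcp_rot: [-0.0, 0.745, 0.667, 0.001]
wrist_force: [1.7, 4.9, 0.4]
finger_gap: 0.0761
grasp_force: 73.5
```

send_rows --steps '[-0.0065,0,-0.0108,0,0.85,-0.0073,0,-0.0102,0,0.85,-0.0081,0,-0.0096,0,0.85,-0.0088,0,-0.0089,0,0.85,-0.0095,0,-0.0082,0,0.85,-0.0101,0,-0.0074,0,0.85]'

```text
clock: 6.45
eef_pos: [0.5366, -0.2742, 0.1764]
tcp_rot: [0.001, 0.743, 0.67, -0.002]
wrist_force: [5.6, -15.4, -22.6]
finger_gap: 0.0759
grasp_force: 99.8
```

```bash
python3 - <<'E'
from h import *
import cv2
im=manip.camera("scene")[120:270,290:490];cv2.imwrite("pics/s2.png",cv2.resize(im[:,:,::-1],None,fx=3,fy=3));s=manip.state();print(s["eef_pos"],s["wrist_force"],s["finger_gap"],s["grasp_force"])
E
```

```text
[ 0.53640433 -0.27551511  0.17693084] [  3.33980358 -13.40752837 -16.47752722] 0.0758902975105228 112.5806569098495
```

View pics/s2.png

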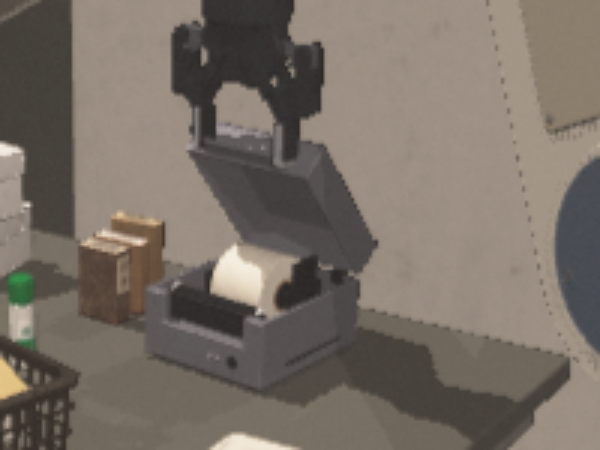

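The scene crop shows the lid held by the lip's ends at about 55° with the roll in its cradle below. The wrist force points towards the hinge, so I'll shorten the radius a little.

send_rows --steps '[-0.0115,0,-0.0053,0,0.85,-0.0112,0,-0.0052,0,0.85,-0.0115,0,-0.0047,0,0.85,-0.012,0,-0.0038,0,0.85]'

```text
clock: 7.0
eef_pos: [0.5321, -0.3175, 0.1978]
tcp_rot: [-0.0, 0.744, 0.668, 0.001]
wrist_force: [2.6, 3.9, 6.1]
finger_gap: 0.0756
grasp_force: 99.5
```

send_rows --steps '[-0.0122,0,-0.0029,0,0.85,-0.0124,0,-0.0019,0,0.85,-0.0125,0,-0.0009,0,0.85,-0.0125,0,0.0002,0,0.85,-0.0125,0,0.001,0,0.85]'

```text
clock: 7.62
eef_pos: [0.5251, -0.3814, 0.2039]
tcp_rot: [0.002, 0.745, 0.667, -0.0]
wrist_force: [-2.1, 1.8, 19.1]
finger_gap: 0.0751
grasp_force: 64.1
```

send_rows --steps '[-0.008,0,0,0,0.85,0,0,0,0,1,0,0,0,0,1,0,0,0,0,1,0,0,0,0,1]'

```text
clock: 8.25
eef_pos: [0.5238, -0.3871, 0.1998]
tcp_rot: [-0.0, 0.745, 0.668, -0.0]
wrist_force: [-0.2, -0.5, -0.0]
finger_gap: 0.0854
grasp_force: 0.0
```

send_rows --steps '[0,0,-0.02,0,1,0,0,-0.02,0,1,0,0,-0.02,0,1,0.03,0,-0.01,0,1,0.05,0,0,0,1,0.05,0,0,0,1,0,0,0,0,1,0,0,0,0,1]'

```text
clock: 9.25
eef_pos: [0.5387, -0.2586, 0.2714]
tcp_rot: [0.001, 0.745, 0.668, 0.0]
wrist_force: [-0.2, -0.4, -1.2]
finger_gap: 0.0852
grasp_force: 0.0
```

```bash
python3 - <<'E'
from h import *
import cv2
s=manip.state();print(s["eef_pos"],s["wrist_force"],s["clock"])
w=manip.camera("wrist");t=manip.camera("top");cv2.imwrite("pics/w5.png",w[:,:,::-1]);cv2.imwrite("pics/t5.png",t[:,:,::-1])
a=cv2.resize(t[170:290,370:510,::-1],(470,403));a=cv2.copyMakeBorder(a,0,480-403,0,0,cv2.BORDER_CONSTANT)
b=cv2.resize(w[:,:,::-1],(330,248));b=cv2.copyMakeBorder(b,0,480-248,0,0,cv2.BORDER_CONSTANT)
cv2.imwrite("pics/c5.png",np.hstack([a,b]))
E
```

```text
[ 0.53865067 -0.2586      0.27142134] [-0.18693412 -0.35319351 -1.2075924 ] 9.25
```

View pics/c5.png

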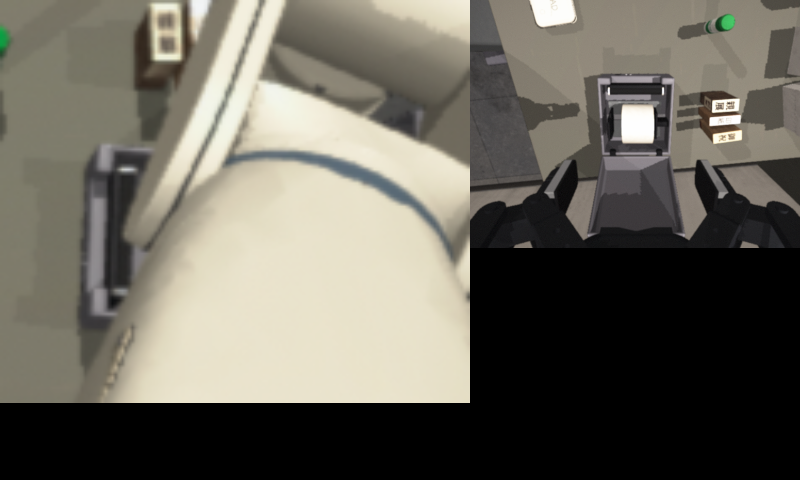

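The lid is leaning back open, and the wrist view shows the roll and the black guide on its left. I'll zoom in on the tab.

```bash
python3 - <<'E'
import cv2
w=cv2.imread("pics/w5.png")[135:315,240:420];cv2.imwrite("pics/c6.png",cv2.resize(w,(600,600),interpolation=cv2.INTER_CUBIC))
E
python3 - <<'E'
import sys;sys.path.insert(0,'.')
from h import *
O=np.array([.5345,-.296,0]);px=np.array([-.110,-.994,0]);py=np.array([.994,-.110,0])
def P(x,y,z):return O+x*px+y*py+np.array([0,0,z])
for n,a in [("rim front-right",(-.075,-.065,.066)),("rim front-left",(-.075,.065,.066)),("hingeR",(.07,-.065,.068)),("roll top",(.01,0,.092)),("roll left/fixed at top .01,.03",(.01,.03,.092)),("tab x.01 y-.04 top",(.01,-.04,.095)),("tab x.01 y-.06",(.01,-.06,.095))]:
    u=proj("wrist",P(*a));print(n,u.round(1),((u-[240,135])*600/180).round())
E
```

```text
rim front-right [245.2 148.6] [17. 45.]
rim front-left [396.9 148.4] [523.  45.]
hingeR [254.3 300.1] [ 48. 550.]
roll top [321.2 252. ] [271. 390.]
roll left/fixed at top .01,.03 [355.9 251.9] [386. 390.]
tab x.01 y-.04 top [274.6 253.4] [115. 395.]
tab x.01 y-.06 [251.2 253.4] [ 37. 395.]
```

View pics/c6.png

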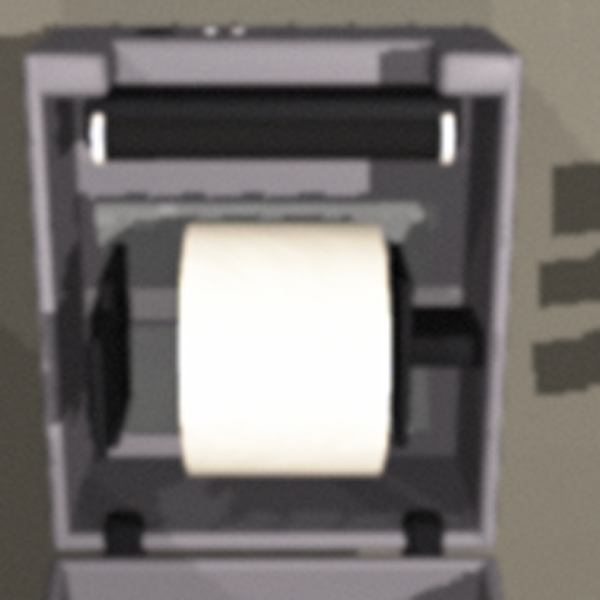

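The crop shows the guide plate at crop columns 92–130 and rows 245–450, and the roll at columns 181–392. That puts the tab's outer face near printer y = -0.046, with roughly 13 mm of play. I'll shut the fingers and come down outside the tab.

send_rows --steps '[-0.022,-0.039,0,0,0,-0.022,-0.039,0,0,0,0,0,0.04,0,0,0,0,0.05,0,0,0,0,0.05,0,0,0,0,0.03,0,0,0,0,0.016,0,0,0,0,0.01,0,0]'

```text
clock: 10.35
eef_pos: [0.4559, -0.2942, 0.0737]
tcp_rot: [0.0, 0.745, 0.667, 0.0]
wrist_force: [1.0, 0.6, -0.0]
finger_gap: 0.0002
grasp_force: 0.0
```

send_rows --steps '[0,0,0,0,0,0,0,0,0,0,0,0,0,0,0]'

```text
clock: 10.72
eef_pos: [0.4564, -0.2938, 0.0751]
tcp_rot: [0.001, 0.745, 0.667, 0.0]
wrist_force: [0.5, -0.1, -0.1]
finger_gap: -0.0001
grasp_force: 0.0
```

```bash
python3 - <<'E'
from h import *
import cv2
s=manip.state();print(s["eef_pos"],s["wrist_force"],s["clock"])
w=manip.camera("wrist");cv2.imwrite("pics/w7.png",w[:,:,::-1])
E
```

```text
[ 0.4563794  -0.29378833  0.0750887 ] [ 0.4710978  -0.06541964 -0.07806389] 10.725
```

View pics/w7.png

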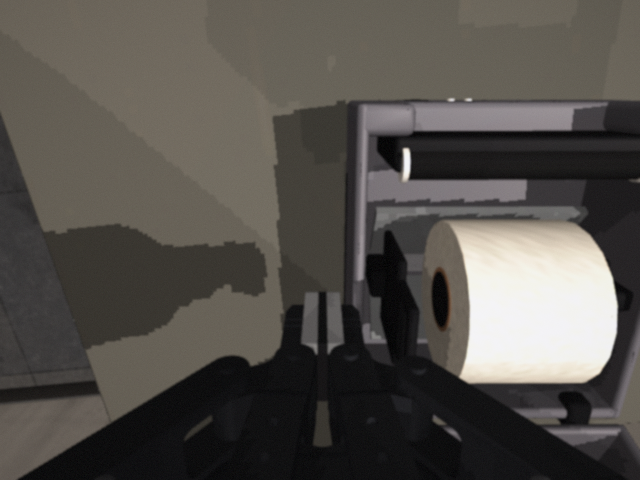

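The shut fingers (columns 290–355) stand beside the tab (columns 383–417, rows 270–355), and the guide is clear of the roll. I'll push towards +y and watch the force.

send_rows --steps '[0,0.005,0,0,0,0,0.005,0,0,0,0,0.004,0,0,0,0,0.003,0,0,0,0,0.002,0,0,0,0,0,0,0,0]'

```text
clock: 11.52
eef_pos: [0.4747, -0.2954, 0.074]
tcp_rot: [-0.0, 0.745, 0.667, -0.0]
wrist_force: [0.2, 0.1, 0.2]
finger_gap: 0.0001
grasp_force: 0.0
```

send_rows --steps '[0,0.002,0,0,0,0,0.002,0,0,0,0,0.002,0,0,0,0,0,0,0,0]'

```text
clock: 12.02
eef_pos: [0.4809, -0.2962, 0.0741]
tcp_rot: [0.0, 0.745, 0.667, 0.0]
wrist_force: [0.0, 0.3, -0.1]
finger_gap: -0.0
grasp_force: 0.2
```

send_rows --steps '[0,0.002,0,0,0,0,0.002,0,0,0,0,0.002,0,0,0,0,0,0,0,0]'

```text
clock: 12.52
eef_pos: [0.487, -0.2969, 0.0742]
tcp_rot: [0.0, 0.745, 0.667, 0.0]
wrist_force: [-0.3, 1.2, -0.2]
finger_gap: 0.0003
grasp_force: 0.1
```

```bash
cat > m.py <<'E'
from h import *
import cv2,sys
w=manip.camera("wrist");cv2.imwrite(f"pics/{sys.argv[1]}.png",w[:,:,::-1])
def show(f):
    g=cv2.imread(f).mean(2)
    for r in (240,255,270,285,300,320,340):
        x=g[r,300:480:4].astype(int);print(r,x)
if len(sys.argv)>2: show(f"pics/{sys.argv[2]}.png");print()
show(f"pics/{sys.argv[1]}.png");print(manip.state()["wrist_force"])
E
python3 m.py w8 w7
```

```text
240 [ 64  63  62  63  63  64  61  62  62  62  62  38  41  41  91 142 110  58
  52  57  58  22   9   8  44  60  60  58  58  55  58  58  96  94  96  98
  96  98  99 102 206 207 209 209 206]
255 [ 64  63  63  63  62  64  62  64  63  63  62  37  38  44 101 150 101  19
  11  14  12  11   9  13  10  10  62  83  84  82  85  82  95  97  98  98
  98  99  99  98  98 219 229 235 235]
270 [ 54  61  62  65  64  64  64  63  62  63  63  36  39  48 105 148  80   7
  11   6   8  11   6  12  11  20  29  76  81  82  80  72  94  99  58  51
  84 103  99  96 100 111 240 238 238]
285 [ 53  55  53  54  54  58  61  64  64  62  60  33  38  53  77  72  51  27
  14  13  11  13   9  10   9   5   9  55  70  71  72  75  75  35   7   3
  10  76  99  99  99  99 201 241 241]
300 [ 53  71  97  98  95  17  13  85  88  97  78  29  38  58  84  70  56  54
  76  77  56   4   8   3   7   5   7  13  10  70  72  74  75  27  10   6
   9  39 103 100 100 102 131 244 245]
320 [ 22  83  87  87  83  15  15  91  97  99  94  20  17  16  22  43  55  54
  73  73  53   5   8  13   3   8  14  11  24  25  70  76  74  74  24   7
   6  69 1
[... 870 characters left out ...]
 134 240 241 242 242 242 241 241 242 243 243 242 243 242 242
 242 242 243 242 242 241 242 242 242]
300 [ 48  77 100 100  95  16  18  97  97  98  87  73  60  11   9  11   9  14
   8  51  91 119 245 244 243 243 243 244 244 244 244 244 244 244 243 243
 243 243 244 243 242 244 244 244 243]
320 [ 19  85  89  87  90  16  15  82  89  95  94  15  19  17  18  16  21  25
  12  58  77  92 245 245 245 245 244 243 244 244 245 246 245 245 245 245
 244 244 245 244 245 244 245 244 244]
340 [ 38  88  84  87  77  15  12  75  87  86  87  37  12  17  17  19  15  13
  63  75  77 112 245 245 245 245 245 245 244 244 244 245 245 244 244 244
 245 245 245 245 245 244 243 243 244]
[ 0.04793358 -0.83178872 -0.56303974]
```

The pixel comparison with the first approach shows the guide has already slid about 13 mm and is close to the roll. I'll continue in fine steps.

send_rows --steps '[0,0.001,0,0,0,0,0.001,0,0,0,0,0,0,0,0]'

```text
clock: 12.95
eef_pos: [0.4887, -0.2971, 0.0742]
tcp_rot: [0.0, 0.745, 0.667, 0.0]
wrist_force: [-1.3, 0.5, -0.4]
finger_gap: -0.0001
grasp_force: 0.4
```

send_rows --steps '[0,0.001,0,0,0,0,0.001,0,0,0,0,0,0,0,0]'

```text
clock: 13.32
eef_pos: [0.4907, -0.2973, 0.0742]
tcp_rot: [0.0, 0.745, 0.667, 0.0]
wrist_force: [-0.5, -0.0, 0.5]
finger_gap: 0.0001
grasp_force: 0.3
```

send_rows --steps '[0,0.001,0,0,0,0,0.001,0,0,0,0,0,0,0,0]'

```text
clock: 13.7
eef_pos: [0.4925, -0.2975, 0.0741]
tcp_rot: [-0.0, 0.745, 0.667, -0.0]
wrist_force: [-2.4, -0.3, 1.8]
finger_gap: -0.0002
grasp_force: 0.9
```

send_rows --steps '[0,0.001,0,0,0,0,0.001,0,0,0,0,0,0,0,0]'

```text
clock: 14.08
eef_pos: [0.4946, -0.2977, 0.0741]
tcp_rot: [0.0, 0.745, 0.667, 0.0]
wrist_force: [-2.9, 0.8, 1.2]
finger_gap: 0.0001
grasp_force: 1.0
```

send_rows --steps '[0,0.001,0,0,0,0,0.001,0,0,0,0,0,0,0,0]'

```text
clock: 14.45
eef_pos: [0.4963, -0.2979, 0.0741]
tcp_rot: [-0.0, 0.745, 0.667, -0.0]
wrist_force: [-3.4, 1.2, 2.5]
finger_gap: -0.0004
grasp_force: 1.9
```

```bash
python3 m.py w9
```

```text
240 [ 62  60  63  60  63  61  62  64  61  60  61  60  63  11  11  73  99 197
 210 211 207 209 208 200 199 207 210 210 209 205 200 204 205 209 208 201
 198 197 197 196 195 193 197 198 199]
255 [ 71  73  70  70  72  73  74  73  71  51  31  28  31  10  11  10  77 152
 234 237 237 231 228 228 224 222 226 230 235 233 232 233 232 226 223 222
 224 229 228 225 223 222 223 225 225]
270 [ 90  88  91  89  90  90  91  90  90  14  12  10  13   8  14  17  20 118
 242 240 240 239 239 239 238 237 238 238 239 239 239 240 242 242 241 238
 235 236 238 240 239 239 237 236 237]
285 [ 77  76  76  76  75  76  74  75  74  25  16  16  16  10   8  14  14 100
 240 242 243 243 244 243 242 242 243 242 243 243 243 244 244 243 244 244
 243 243 243 244 244 243 242 242 241]
300 [ 78  85 100  99  97  19  19  93  93 100  85  73  52   9  14  11  13  33
 243 246 245 244 244 244 244 244 243 244 245 245 244 244 244 245 244 244
 243 244 245 245 244 245 245 246 245]
320 [ 22  85  90  88  85  14  18  92  99 100  95  16  16  22  22  12  11  24
 188 230 246 246 246 245 244 245 246 246 246 246 246 246 245 245 245 245
 246 246 246 245 245 246 245 245 244]
340 [ 37  92  88  88  80  14   9  79  87  89  90  41  11  18  15  18  16  15
 155 175 210 246 246 245 245 245 245 245 246 245 245 245 245 246 246 246
 246 246 245 244 244 245 245 245 246]
[-3.65643681  0.35072876  2.08586517]
```

send_rows --steps '[0,0.001,0,0,0,0,0.001,0,0,0,0,0,0,0,0]'

```text
clock: 14.88
eef_pos: [0.4964, -0.2978, 0.074]
tcp_rot: [-0.002, 0.745, 0.667, -0.001]
wrist_force: [-12.2, -1.0, 8.2]
finger_gap: 0.0001
grasp_force: 5.8
```

send_rows --steps '[0,0.001,0,0,0,0,0,0,0,0,0,0,0,0,0]'

```text
clock: 15.25
eef_pos: [0.4965, -0.2978, 0.074]
tcp_rot: [-0.003, 0.745, 0.667, -0.002]
wrist_force: [-15.6, -1.7, 11.1]
finger_gap: 0.0001
grasp_force: 7.6
```

send_rows --steps '[0,0.001,0,0,0,0,0,0,0,0,0,0,0,0,0]'

```text
clock: 15.62
eef_pos: [0.4965, -0.2977, 0.074]
tcp_rot: [-0.003, 0.745, 0.667, -0.002]
wrist_force: [-18.3, -1.3, 14.7]
finger_gap: -0.0001
grasp_force: 9.5
```

send_rows --steps '[0,-0.005,0,0,0,0,-0.01,0,0,0,0,-0.02,0,0,0,0,-0.01,-0.02,0,0,0,0,-0.05,0,0,0,0,-0.05,0,0,0,0,-0.04,0,0,0,0,0,0,0]'

```text
clock: 16.62
eef_pos: [0.4578, -0.2946, 0.2376]
tcp_rot: [0.004, 0.745, 0.667, 0.001]
wrist_force: [0.6, 0.3, -0.5]
finger_gap: 0.0003
grasp_force: 0.0
```

send_rows --steps '[0.03,0.03,-0.04,0,0,0.03,0.03,-0.01,0,0,0,0,0,0,0,0,0,0,0,0]'

```text
clock: 17.12
eef_pos: [0.5211, -0.24, 0.2826]
tcp_rot: [-0.001, 0.745, 0.668, -0.001]
wrist_force: [0.1, 0.4, -0.7]
finger_gap: 0.0001
grasp_force: 0.0
```

```bash
python3 - <<'E'
from h import *
import cv2
O=np.array([.5345,-.296,0]);px=np.array([-.110,-.994,0]);py=np.array([.994,-.110,0])
P=lambda x,y,z:O+x*px+y*py+np.array([0,0,z])
w=manip.camera("wrist");cv2.imwrite("pics/w10.png",w[:,:,::-1]);s=manip.state();print(s["eef_pos"],s["wrist_force"])
g=w.mean(2)
for x,z in((-.015,.08),(.0,.0905),(.01,.092)):
    u0=proj("wrist",P(x,-.06,z));u1=proj("wrist",P(x,.06,z))
    n=121;l=[int(g[int(round(v)),int(round(u))]) for u,v in np.linspace(u0,u1,n) if 0<=u<639 and 0<=v<479]
    print(x,z,u0.round(),u1.round(),"1mm samples from y=-60:",l)
E
```

```text
[ 0.5208458  -0.24032564  0.28262306] [ 0.08525389  0.36892054 -0.53152023]
-0.015 0.08 [278. 234.] [409. 234.] 1mm samples from y=-60: [170, 145, 108, 84, 76, 68, 62, 65, 87, 101, 109, 107, 108, 107, 109, 109, 109, 107, 107, 108, 108, 106, 109, 109, 107, 107, 109, 109, 108, 105, 105, 63, 31, 20, 15, 19, 16, 17, 19, 46, 136, 233, 253, 252, 252, 252, 252, 252, 252, 251, 251, 251, 251, 252, 252, 252, 252, 252, 251, 251, 252, 252, 252, 252, 252, 252, 252, 251, 251, 251, 251, 251, 252, 252, 251, 251, 251, 251, 251, 251, 250, 251, 251, 251, 251, 251, 251, 252, 252, 252, 252, 251, 251, 250, 236, 84, 68, 92, 107, 111, 110, 111, 112, 111, 110, 109, 100, 78, 55, 50, 52, 53, 52, 53, 54, 49, 51, 95, 131, 160, 168]
0.0 0.0905 [277. 254.] [410. 254.] 1mm samples from y=-60: [144, 166, 167, 137, 100, 79, 62, 54, 57, 72, 74, 77, 73, 79, 86, 98, 99, 99, 97, 97, 99, 96, 98, 96, 96, 94, 97, 96, 95, 96, 94, 95, 95, 96, 91, 71, 46, 34, 33, 56, 145, 237, 253, 254, 254, 254, 254, 254, 254, 254, 254, 254, 254, 254, 254, 254, 254, 254, 254, 254, 254, 254, 254, 254, 254, 254, 254, 254, 254, 254, 254, 254, 254, 254, 254, 254, 254, 254, 254, 254, 254, 254, 254, 254, 254, 254, 254, 254, 254, 254, 254, 254, 254, 254, 245, 163, 65, 30, 29, 34, 33, 33, 31, 33, 32, 33, 35, 33, 34, 35, 35, 31, 24, 28, 45, 103, 134, 153, 160, 144, 129]
0.01 0.092 [277. 265.] [410. 265.] 1mm samples from y=-60: [135, 158, 162, 145, 84, 76, 74, 72, 70, 71, 74, 76, 76, 87, 97, 99, 94, 94, 95, 94, 96, 96, 98, 100, 97, 99, 97, 97, 95, 96, 94, 96, 97, 114, 113, 91, 57, 37, 35, 55, 141, 236, 254, 254, 254, 254, 254, 254, 254, 254, 254, 254, 254, 254, 254, 254, 254, 254, 254, 254, 254, 254, 254, 254, 254, 254, 254, 254, 254, 254, 254, 254, 254, 254, 254, 254, 254, 254, 254, 254, 254, 254, 254, 254, 254, 254, 254, 254, 254, 254, 254, 254, 254, 255, 243, 163, 96, 91, 85, 80, 77, 76, 76, 76, 72, 62, 49, 40, 41, 38, 38, 39, 42, 46, 65, 94, 126, 149, 155, 124, 125]
```

The guide plate now lies directly against the roll (printer y -20 to +35 mm) and the stop held at 12–18 N without moving. The tub is in full view and the gripper is clear. Handing in.

```bash
python3 -c "
from station import manip
print(manip.job_done(), manip.state()['clock'])"
```

```text
the job is handed in; nothing more can be done
the job is handed in; nothing more can be done
```

The job is handed in, with no verdict returned: the lid was flipped over and left leaning back open, and the guide was pushed until it stopped solidly at about 18 N with its plate against the roll; the fingers only pushed the tab, and nothing else on the desk was touched as far as I could tell.

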